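# Fold the round-window template leaf down over the carving blank

## Task

Two tracing jigs stand on the carver's bench, each with its template leaf standing open, leaning back on its rest. Take the leaf with the single round window by its steel bar, swing it over past vertical and lower it gently, without letting it drop, until it lies fully down on its stops over the wooden blank, then let go. Leave the leaf with the two rectangular windows standing open.

Things in the scene. Friction and masses are not known exactly. Their poses are not given: they have to be found in the camera images.
- round_bar (a point): Middle of the axis of the 12 mm round steel grip bar of the leaf with ONE round window (64 mm). Plywood leaf: 150 mm along the hinge, 90 deep, 8 thick, 0.25 kg. The bar is parallel to the hinge, 140 mm from it, 45 mm beyond the leaf's edge, on two side arms, 112 mm free between them. Pinch it across from above: it turns between the fingers as the leaf swings. x: along the bar; y: to the hinge.
- round_hinge (a point): Middle of that leaf's hinge axis, 48 mm above the bench, on a fixed plywood jig (180 mm along the hinge, 175 across; rest for the open leaf 95 mm high). x: along the hinge; z: up; the leaf leans open to +y and closes to -y, over the blank. Closed, the bar's axis is at (0, -0.14, 0) m in this frame, past the jig's edge (y = -0.115), 48 mm above the bare bench.
- round_leaf (a joint): Angle of the round-window leaf, rad: 0 = flat on its stops over the blank, 1.57 = upright, 2.1 = leaning on its rest (start). In round_hinge's frame the bar is at (0, -0.14 cos(angle), 0.14 sin(angle)) m. The hinge is free, lightly damped: the leaf falls by its weight to the side it leans to. Let go more than about 6 mm (at the bar) above closed, it slams.
- slot_leaf (a joint): Angle, rad, of the leaf on the other jig: same size and bar, but TWO rectangular windows (30 by 60 mm) side by side. 2.1 = leaning open on its rest, 0 = closed. It must stay open. The jigs stand side by side about 0.45 m apart, either one on the left; both leaves lean open to the robot's left and close towards its right.

How it is judged:
By the outcome, as a careful person would: the job done as asked, in the order asked, and still so for the second after the job is handed in, with the robot touching nothing.
It also fails if it takes over 38 s, if anything falls off the work surface, if the arm or the gripper's body presses on something with over 40 N, if the wrist force passes 120 N, or if a joint passes its speed limit or range.

## Robot

A 6-joint arm with a two-finger parallel gripper is mounted at the origin on the work surface. World frame = base frame: x ahead of the robot, y to its left, z up, the work surface at z = 0. Lengths are in m, angles in rad, forces in N, time in s.
With the tool pointing down it reaches from about 0.35 to 0.85 m from the base axis. Payload 8.1 kg.
Tool frame: the origin (TCP) lies at the centre of the arm's flange, where the gripper is bolted on; the fingertips stand 186 mm ahead of it and the grasp point (between the pads) lies 167 mm ahead of it (robot.grasp_offset is the distance from the TCP to the grasp point, in m); z points along the fingers, y is the line along which they close (so a half turn about z gives the same grasp; the last joint's range is limited). The gripper opens to 93 mm and grips with 3 to 60 N. Pads are 15 mm wide; open, the fingers measure 128 mm over their backs; the gripper's body (75 mm by 188 mm) begins 65 mm behind the grasp point.
Start: joints at [-1.419, 0.13, 1.488, -0, 1.523, -0.085], TCP at [0.141, -0.583, 0.405] pointing down, gripper open.
Joint ranges: [-2.96, 2.96], [-0.89, 2.26], [0.02, 2.5], [-1.34, 4.48], [0, 2.73], [-2.66, 2.66]. Speed limits (rad/s): [2.39, 2.39, 2.79, 3.14, 3.14, 3.14].

## Interface

Orientations are given as a rotation vector (axis times angle).
In Python, from plant import robot gives the robot as it stands.
- The arm moves only by the tool drive_tool, never from a script. Its argument "moves" is one flat list of numbers, 7 for each row, row after row: the finger opening in mm, from 0 to 93, then the shift along the tool's x, y, z in mm, then the turn, a rotation vector about the tool's x, y, z in degrees. A call has 1 to 8 rows; each row shifts and turns the commanded pose from where the row before left it, along the tool's axes as they then stand; what a row does not reach is not made up. A row lasts 1/10 s, in which the tool goes at most 50 mm and 8.59 degrees, less where a joint would pass 70% of its speed; a pose out of reach is approached as far as the arm can. A call is refused whole if a number of a shift passes 50 or a number of a turn 8.59, either way. A call with a gripper value outside its range is refused whole. The fingers move at their own pace and stop on an object; "grip_force" is the grip in N (left out, the last holds). Time passes only in rows, so rows that do not move let the fingers close. It gives the time, the measured TCP pose, the force, the opening and the grip force at its end, in the units of the state.
- robot.read_state(): the state, without advancing time (a new reading comes with each control period).
- robot.read_camera(name): name is "scene" or "top" or "wrist"; returns a dict with "color" (420x560x3 uint8, red, green, blue), "depth" (420x560 float32, m along the optical axis (not along the pixel's ray), 0 where there is no reading), "mtx" (3x3 intrinsics, pixels), "R" (3x3) and "t" (3): a world point X has camera coordinates R X + t. Camera axes: x right, y down, z forward; pixel columns grow to the right and rows downward; lengths in m; the calibration is good to about 2 mm. A picture is of the moment at which its call begins.
- robot.close_job(): hands the job in; it is judged then, once.
The state is a dict: "t": time; "q": joint angles; "dq": joint speeds; "joint_torque": joint torques, N m; "tool_pos": TCP position; "orientation": TCP orientation; "force": force on the tool from outside, world axes, zero at the start; "wrist_torque": the same for the moment, N m; "opening": finger opening in m; "gripper_force": force on a finger pad.
Only numpy, scipy, OpenCV 4.12 (cv2) and the standard library are available. Lean on these libraries where they do the work, as an engineer would, in place of code of your own. Each camera call takes 0.05 s, during which the arm holds its last target. There are 200 camera calls.

## Working session

There is one attempt and no reset: what is moved stays moved. The work goes in short steps, Python scripts to look and compute and a tool call to move; the robot and the scene stay as the last step left them, time stands still between calls to the robot, and variables do not carry over. Pictures are saved under pics/ and viewed, at most 10 in all, crops included, and the job is handed in when it is done.

Besides the shell and the picture viewer there is one more tool, called after "Call:" in YAML: its name, and indented under it one key for each argument. drive_tool: Moves the arm, as the interface text tells. Its arguments: {"type":"object","properties":{"moves":{"type":"array","items":{"type":"number"}},"grip_force":{"type":"number"}},"required":["moves"]}

```bash
mkdir -p pics
cat > h.py <<'E'
import numpy as np, cv2
from plant import robot
def cam(n,save=None):
    c=robot.read_camera(n)
    np.savez(f'/tmp/{n}.npz',**{k:np.array(v) for k,v in c.items()})
    if save: cv2.imwrite('pics/'+save,c['color'][:,:,::-1])
    return c
def world(c,u,v,d): # depth pixel->world
    p=np.linalg.inv(c['mtx'])@np.array([u,v,1.])*d
    return c['R'].T@(p-c['t'])
def cloud(c):
    d=c['depth'];v,u=np.indices(d.shape)
    p=np.stack([u,v,np.ones_like(u)],-1)@np.linalg.inv(c['mtx']).T*d[...,None]
    return (p-c['t'])@c['R']
E
python3 - <<'E'
from h import *
a=cam('scene','s0.png');b=cam('top','t0.png')
cv2.imwrite('pics/a.png',np.hstack([cv2.resize(x['color'],(400,300))[:,:,::-1] for x in(a,b)]))
for c in(a,b):print(c['mtx'],c['R'],c['t'],-c['R'].T@c['t'])
print(robot.read_state())
E
```

```text
[[381.39584712   0.         274.66546113]
 [  0.         381.39584712 211.4958866 ]
 [  0.           0.           1.        ]] [[ 0.60051217  0.7993715  -0.01975688]
 [ 0.51589136 -0.40619444 -0.75422953]
 [-0.61093473  0.44273161 -0.65631355]] [-0.31143472 -0.22108505  1.18885296] [ 1.02738776 -0.36719426  0.60735847]
[[403.96332259   0.         275.71519106]
 [  0.         403.96332259 211.07265563]
 [  0.           0.           1.        ]] [[-0.16190543 -0.98680554  0.00120811]
 [-0.96567695  0.15818664 -0.20602187]
 [ 0.20311242 -0.03452271 -0.97854664]] [0.05225741 0.54943177 0.90814686] [ 0.35457845 -0.00399317  1.00179589]
{'t': 0.1, 'q': array([-1.41939970e+00,  1.31100967e-01,  1.48918001e+00, -3.21856189e-06,
        1.52299710e+00, -8.54017071e-02]), 'dq': array([-2.69947568e-03, -1.33050142e-03, -2.34647575e-03, -2.74217743e-04,
        4.44733584e-04, -4.89607437e-05]), 'joint_torque': array([ 1.81809087e-04, -5.61342216e+01, -4.93097806e+01,  7.68600265e-02,
        2.91713630e-02, -4.90046659e-05]), 'tool_pos': array([ 0.14074372, -0.58304633,  0.40377764]), 'orientation': array([-3.11792573e+00, -3.70894785e-01,  9.23411229e-05]), 'force': array([ 0.01602592,  0.66217829, -0.1227662 ]), 'wrist_torque': array([ 0.05017923, -0.0480018 ,  0.0239889 ]), 'gripper_force': 0.0, 'opening': 0.09296887897349251}
```

View pics/t0.png

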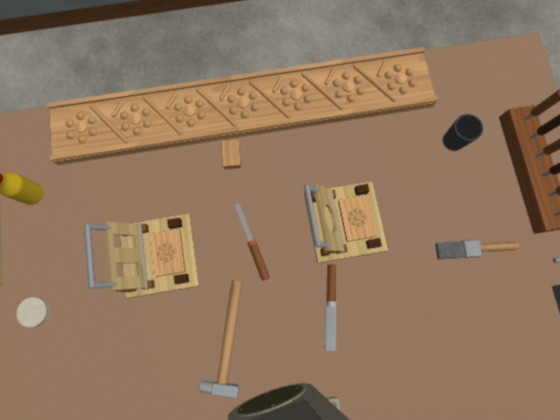

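View pics/s0.png

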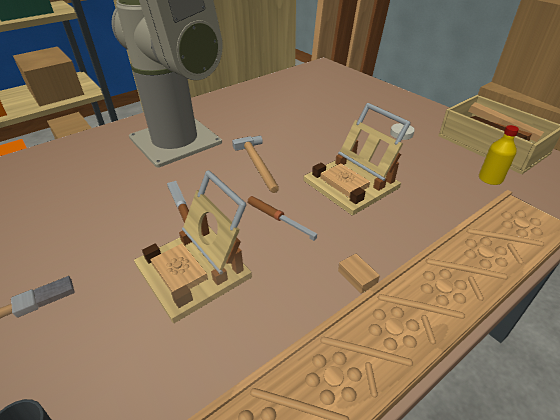

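The top view shows the slot leaf on the left jig (px ~125,255). The round-window leaf is on the right jig (~330,220), with its bar at about (316,217). In the scene view that bar runs from (207,175) to (243,205).

Run:
```python
from h import *
for n,(u0,u1,v0,v1) in {'top':(295,350,175,265),'scene':(180,260,160,280)}.items():
    c=dict(np.load(f'/tmp/{n}.npz')); P=cloud(c)
    hsv=cv2.cvtColor(c['color'],cv2.COLOR_RGB2HSV)
    m=(hsv[...,1]<70)&(hsv[...,2]>90)&(c['depth']>0); w=np.zeros_like(m); w[v0:v1,u0:u1]=1; m&=w
    p=P[m]; hi=p[(p[:,2]>.14)&(p[:,2]<.2)]
    print(n,m.sum(),len(hi)); print(np.percentile(p[:,2],[0,10,50,90,100]))
    top=p[p[:,2]>.155]
    for nm,q in(('bar',top),('hinge',p[(p[:,2]<.065)&(p[:,2]>.04)])):
        if len(q)<5: continue
        mu=q.mean(0);U=np.linalg.svd(q-mu)[2][0];U*=np.sign(U[0]);s=(q-mu)@U
        print(nm,len(q),mu,U,s.min(),s.max(),'mid',mu+U*(s.min()+s.max())/2,np.degrees(np.arctan2(U[1],U[0])))
    # jig plate / pale plywood base
    q=P[(P[...,2]>.008)&(P[...,2]<.03)&(np.abs(P[...,0]-.36)<.25)&(P[...,1]<0.02)&(P[...,1]>-.4)]
    b=cv2.minAreaRect(q[:,:2].astype(np.float32)); print('base',len(q),b)
    crop=c['color'][v0-25:v1+25,u0-25:u1+60]
    cv2.imwrite(f'pics/c_{n}.png',cv2.resize(crop,None,fx=4,fy=4)[:,:,::-1])
```

```text
top 532 400
[-0.00264064  0.04915113  0.17146649  0.17474572  0.1793484 ]
bar 367 [ 0.50430107 -0.10646952  0.17205789] [0.99994318 0.01006922 0.00350034] -0.06454884487843626 0.06781577284765858 mid [ 0.50593444 -0.10645308  0.17206361] 0.5769372497114145
hinge 60 [ 0.50732792 -0.17572125  0.05000502] [0.99450881 0.10440987 0.00712768] -0.07796527861839754 0.08050414081197788 mid [ 0.50859038 -0.17558871  0.05001407] 5.9933207361749465
base 2992 ((0.45005252957344055, -0.13826385140419006), (0.276165246963501, 0.41634514927864075), 51.026737213134766)
scene 796 485
[0.00072241 0.04846235 0.15568215 0.17546615 0.1774678 ]
bar 402 [ 0.51472429 -0.10984675  0.1713656 ] [ 0.99993146  0.00557533 -0.01029481] -0.07324080731002826 0.06046577274584167 mid [ 0.50833721 -0.10988236  0.17143136] 0.31946144138977484
hinge 165 [ 0.51523508 -0.17847166  0.05196894] [ 0.99991664  0.01095203 -0.00683864] -0.08555087051269533 0.07082518178651595 mid [ 0.50787285 -0.1785523   0.05201929] 0.6275325591493464
base 3600 ((0.3545249104499817, -0.13669243454933167), (0.4881821572780609, 0.3118230104446411), 0.3209575414657593)
```

View pics/c_top.png

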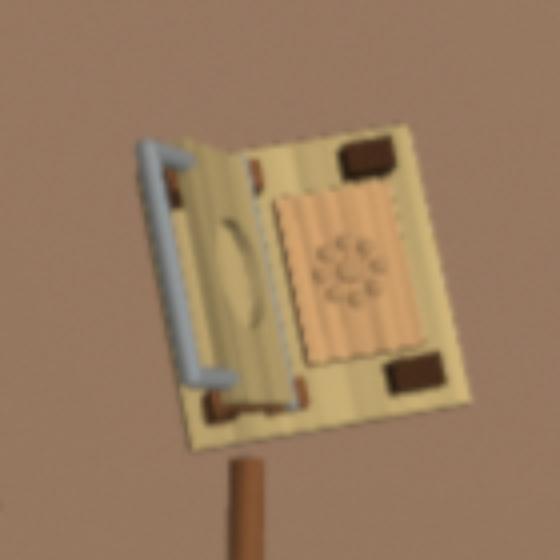

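The bar axis is near (0.507, -0.108, 0.169) and runs along world x to within 0.5°. The hinge is near y = -0.179, which agrees with the given geometry. I'll move above the bar.

Call:
drive_tool:
  moves: [60,29,-23.5,0,0,0,0,60,29,-23.5,0,0,0,0,60,29,-23.5,0,0,0,0,60,29,-23.5,0,0,0,0,60,29,-23.5,0,0,0,0,60,29,-23.5,0,0,0,0,60,29,-23.5,0,0,0,0,60,29,-23.5,0,0,0,0]
  grip_force: 15

```text
t: 0.9
tool_pos: [0.3228, -0.3446, 0.4043]
orientation: [-3.119, -0.371, 0.0]
force: [0.9, -0.7, -0.4]
opening: 0.0602
gripper_force: 0.0
```

Call:
drive_tool:
  moves: [60,29,-23.5,0,0,0,0,60,29,-23.5,0,0,0,0,60,29,-23.5,0,0,0,0,60,29,-23.5,0,0,0,0,60,29,-23.5,0,0,0,0,60,29,-23.5,0,0,0,0,60,29,-23.5,0,0,0,6.5,60,0,0,0,0,0,6.5]

```text
t: 1.7
tool_pos: [0.4826, -0.1353, 0.4042]
orientation: [-3.14, -0.015, 0.0]
force: [-0.7, 0.3, -1.1]
opening: 0.0601
gripper_force: 0.0
```

Run:
```python
from h import *
from scipy.spatial.transform import Rotation as R
c=cam('wrist','w1.png');s=robot.read_state();print(s['t'],s['tool_pos'],R.from_rotvec(s['orientation']).as_matrix().round(3))
P=cloud(c);hsv=cv2.cvtColor(c['color'],cv2.COLOR_RGB2HSV)
m=(hsv[...,1]<70)&(hsv[...,2]>90)&(c['depth']>0)&(P[...,2]>.16)&(P[...,2]<.19)&(abs(P[...,1]+.11)<.04)
p=P[m];print(len(p),p.mean(0),np.ptp(p,0),(p.min(0)+p.max(0))/2)
q=p-p.mean(0);U=np.linalg.svd(q,full_matrices=False)[2][0];print(U)
# heights of jig along section at x mid
t=dict(np.load('/tmp/top.npz'));T=cloud(t).reshape(-1,3)
for y in np.arange(-.34,-.17,.01):
    z=T[(abs(T[:,0]-.507)<.02)&(abs(T[:,1]-y)<.005),2];print(round(y,3),z.max().round(3) if len(z) else None,end='; ')
```

```text
1.75 [ 0.48178346 -0.13659258  0.40414725] [[ 1.     0.002 -0.001]
 [ 0.002 -1.     0.001]
 [-0.001 -0.001 -1.   ]]
3947 [ 0.51419313 -0.10854749  0.17315007] [0.13417016 0.01911601 0.01712727] [ 0.50749127 -0.10973291  0.16857236]
[-0.99998461 -0.00356415  0.00425188]
-0.34 0.003; -0.33 0.004; -0.32 0.003; -0.31 0.004; -0.3 0.003; -0.29 0.021; -0.28 0.021; -0.27 0.037; -0.26 0.039; -0.25 0.041; -0.24 0.041; -0.23 0.046; -0.22 0.042; -0.21 0.042; -0.2 0.039; -0.19 0.036; -0.18 0.059;
```

View pics/w1.png

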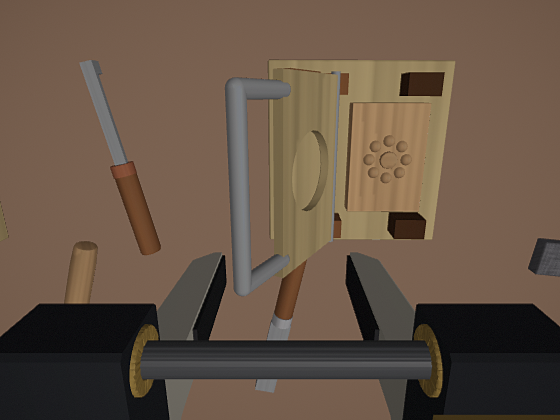

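The wrist view confirms the single round window under the open fingers. The bar (px ~240,185) is centred at (0.507, -0.1085), and the plate edge sits at 20 mm height. I'll centre over the bar, descend and close.

Call:
drive_tool:
  moves: [60,13,-14,0,0,0,0,60,12,-14,0,0,0,0,60,0,0,25,0,0,0,60,0,0,20,0,0,0,60,0,0,12,0,0,0,60,0,0,8,0,0,0,60,0,0,0,0,0,0]

```text
t: 2.45
tool_pos: [0.5052, -0.1105, 0.3387]
orientation: [-3.141, -0.016, 0.003]
force: [-0.9, 0.1, 0.7]
opening: 0.0598
gripper_force: 0.0
```

Call:
drive_tool:
  moves: [25,0,0,0,0,0,0,25,0,0,0,0,0,0,15,0,0,0,0,0,0,5,0,0,0,0,0,0,5,0,0,0,0,0,0,5,0,0,0,0,0,0,5,0,0,0,0,0,0]
  grip_force: 15

```text
t: 3.15
tool_pos: [0.5057, -0.1101, 0.3399]
orientation: [-3.141, -0.016, -0.0]
force: [0.2, 2.1, 1.5]
opening: 0.0112
gripper_force: 15.0
```

Run:
```python
from h import *
a=np.linspace(2.1,0.02,33);y=-140*np.cos(a);z=140*np.sin(a)
for i in range(32):print(i,a[i+1].round(3),'ty %.1f tz %.1f'%(-(y[i+1]-y[i]),-(z[i+1]-z[i])))
```

```text
0 2.035 ty 8.0 tz -4.3
1 1.97 ty 8.3 tz -3.8
2 1.905 ty 8.5 tz -3.3
3 1.84 ty 8.7 tz -2.7
4 1.775 ty 8.8 tz -2.1
5 1.71 ty 9.0 tz -1.6
6 1.645 ty 9.0 tz -1.0
7 1.58 ty 9.1 tz -0.4
8 1.515 ty 9.1 tz 0.2
9 1.45 ty 9.1 tz 0.8
10 1.385 ty 9.0 tz 1.4
11 1.32 ty 8.9 tz 2.0
12 1.255 ty 8.7 tz 2.5
13 1.19 ty 8.6 tz 3.1
14 1.125 ty 8.3 tz 3.7
15 1.06 ty 8.1 tz 4.2
16 0.995 ty 7.8 tz 4.7
17 0.93 ty 7.5 tz 5.2
18 0.865 ty 7.1 tz 5.7
19 0.8 ty 6.7 tz 6.1
20 0.735 ty 6.3 tz 6.5
21 0.67 ty 5.9 tz 6.9
22 0.605 ty 5.4 tz 7.3
23 0.54 ty 4.9 tz 7.6
24 0.475 ty 4.4 tz 8.0
25 0.41 ty 3.9 tz 8.2
26 0.345 ty 3.4 tz 8.5
27 0.28 ty 2.8 tz 8.7
28 0.215 ty 2.2 tz 8.8
29 0.15 ty 1.7 tz 8.9
30 0.085 ty 1.1 tz 9.0
31 0.02 ty 0.5 tz 9.1
```

Call:
drive_tool:
  moves: [5,0,8,-4.3,0,0,0,5,0,8.3,-3.8,0,0,0,5,0,8.5,-3.3,0,0,0,5,0,8.7,-2.7,0,0,0,5,0,8.8,-2.1,0,0,0,5,0,9,-1.6,0,0,0,5,0,9,-1,0,0,0,5,0,9.1,-0.4,0,0,0]

```text
t: 3.95
tool_pos: [0.5062, -0.1806, 0.3589]
orientation: [3.141, 0.015, -0.001]
force: [-1.1, 1.0, 1.4]
opening: 0.0115
gripper_force: 15.0
```

Run:
```python
from h import *
s=robot.read_state();print(s['t'],s['tool_pos'],s['force'],s['wrist_torque'],s['opening'])
cam('scene','s1.png')
```

```text
3.95 [ 0.50623235 -0.18063132  0.35885509] [-1.07775858  0.96533476  1.36295818] [ 0.33052706  0.20773928 -0.04351249] 0.01146677442390094
```

View pics/s1.png

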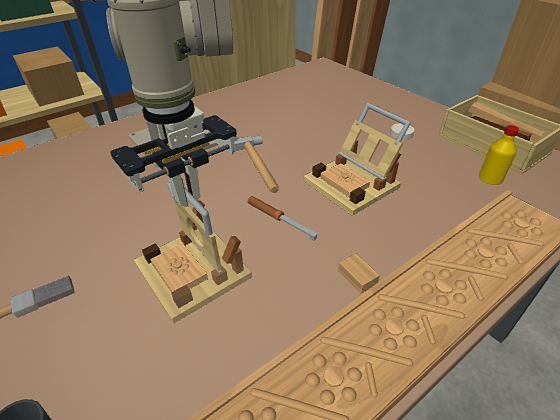

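The leaf is upright with the bar held at (190,195), and the forces are low. I'll continue along the arc.

Call:
drive_tool:
  moves: [5,0,9.1,0.2,0,0,0,5,0,9.1,0.8,0,0,0,5,0,9,1.4,0,0,0,5,0,8.9,2,0,0,0,5,0,8.7,2.5,0,0,0,5,0,8.6,3.1,0,0,0,5,0,8.3,3.7,0,0,0,5,0,8.1,4.2,0,0,0]

```text
t: 4.8
tool_pos: [0.5069, -0.2502, 0.3406]
orientation: [-3.142, -0.015, 0.001]
force: [-2.4, 0.4, 0.1]
opening: 0.0111
gripper_force: 15.0
```

Call:
drive_tool:
  moves: [5,0,7.8,4.7,0,0,0,5,0,7.5,5.2,0,0,0,5,0,7.1,5.7,0,0,0,5,0,6.7,6.1,0,0,0,5,0,6.3,6.5,0,0,0,5,0,5.9,6.9,0,0,0,5,0,5.4,7.3,0,0,0,5,0,4.9,7.6,0,0,0]

```text
t: 5.6
tool_pos: [0.5074, -0.3011, 0.2898]
orientation: [-3.14, -0.016, 0.001]
force: [-2.7, 4.7, -2.0]
opening: 0.0114
gripper_force: 15.0
```

Call:
drive_tool:
  moves: [5,0,4.4,8,0,0,0,5,0,3.9,8.2,0,0,0,5,0,3.4,8.5,0,0,0,5,0,2.8,8.7,0,0,0,5,0,2.2,8.8,0,0,0,5,0,1.7,8.9,0,0,0,5,0,0.6,5,0,0,0,5,0,0,0,0,0,0]

```text
t: 6.4
tool_pos: [0.5076, -0.3181, 0.2325]
orientation: [-3.136, -0.017, 0.003]
force: [-1.3, 12.2, -1.5]
opening: 0.0115
gripper_force: 15.0
```

Call:
drive_tool:
  moves: [5,0,0.5,4,0,0,0,5,0,0.2,3,0,0,0,5,0,0.2,3,0,0,0,5,0,0.1,2,0,0,0,5,0,0,2,0,0,0,5,0,0,0,0,0,0]

```text
t: 7.0
tool_pos: [0.5095, -0.3183, 0.2225]
orientation: [-3.136, -0.018, -0.004]
force: [-2.6, 22.7, 17.9]
opening: 0.0115
gripper_force: 15.0
```

Run:
```python
from h import *
s=robot.read_state();print(s['t'],s['tool_pos'],s['force'],s['wrist_torque'],s['opening'])
c=cam('scene','s2.png');P=cloud(c)
x=P[(abs(P[...,0]-.507)<.075)&(P[...,1]<-.2)&(P[...,1]>-.27)&(P[...,2]>.03)&(P[...,2]<.1)]
A=np.c_[x[:,:2],np.ones(len(x))]; 
for _ in range(5):
    k=np.linalg.lstsq(A,x[:,2],rcond=None)[0];r=abs(A@k-x[:,2]);g=r<max(.002,np.median(r));A,x=A[g],x[g]
print(len(x),k,x[:,2].mean())
```

```text
7.0 [ 0.5094512  -0.31830314  0.22251969] [-2.5912616  22.69614071 17.88921568] [ 4.21172396  0.38835453 -0.01274169] 0.01146278868208727
775 [ 0.01040349 -0.02398695  0.0409881 ] 0.05255066912279489
```

View pics/s2.png

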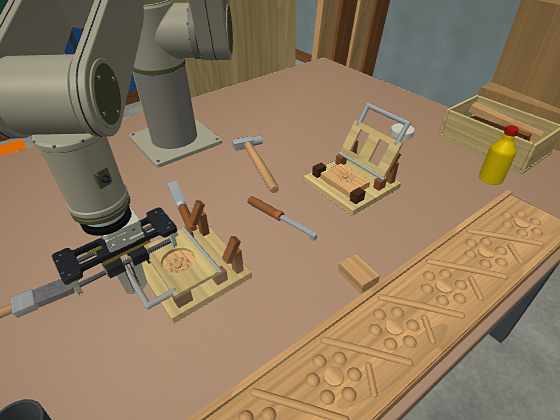

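The leaf is lying over the blank, with its ring round the carving at (178,262), and it is in contact at about 18 N upward. The slot leaf is still standing. The y pull means I'm about 3 mm too far out, so I'll ease that and check the bar height.

Call:
drive_tool:
  moves: [5,0,-1.5,0,0,0,0,5,0,-1,0,0,0,0,5,0,0,0,0,0,0]

```text
t: 7.35
tool_pos: [0.5093, -0.3175, 0.2226]
orientation: [-3.14, -0.017, -0.006]
force: [-1.7, 13.8, 11.4]
opening: 0.0116
gripper_force: 15.0
```

Run:
```python
from h import *
s=robot.read_state();print(s['t'],s['tool_pos'],s['force'],s['wrist_torque'],s['opening'])
for n in('scene','top'):
    c=cam(n);P=cloud(c);hsv=cv2.cvtColor(c['color'],cv2.COLOR_RGB2HSV)
    m=(hsv[...,1]<70)&(hsv[...,2]>90)&(abs(P[...,0]-.507)<.075)&(P[...,2]>.035)&(P[...,2]<.075)
    for y in np.arange(-.33,-.15,.02):
        p=P[m&(abs(P[...,1]-y)<.01)]
        print(n,round(y,2),len(p),np.percentile(p[:,2],[50,90]).round(4) if len(p) else '')
    w=(hsv[...,1]>=70)&(abs(P[...,0]-.507)<.072)&(P[...,2]>.045)&(P[...,2]<.075)
    for y in np.arange(-.27,-.18,.015):
        p=P[w&(abs(P[...,1]-y)<.007)];print('leaf',round(y,3),len(p),np.median(p[:,2]).round(4) if len(p) else '')
```

```text
7.35 [ 0.50928851 -0.31748257  0.22263612] [-1.74872488 13.77917569 11.44725641] [2.29033632 0.18044678 0.05701142] 0.011645073603571804
scene -0.33 150 [0.0538 0.0702]
scene -0.31 363 [0.0538 0.0571]
scene -0.29 97 [0.0537 0.0644]
scene -0.27 53 [0.0534 0.055 ]
scene -0.25 0 
scene -0.23 0 
scene -0.21 0 
scene -0.19 15 [0.0516 0.0531]
scene -0.17 185 [0.0523 0.0539]
leaf -0.27 224 0.0526
leaf -0.255 313 0.0528
leaf -0.24 221 0.0527
leaf -0.225 195 0.0526
leaf -0.21 186 0.0526
leaf -0.195 333 0.0527
leaf -0.18 151 0.0527
top -0.33 1 [0.0521 0.0521]
top -0.31 32 [0.0524 0.0546]
top -0.29 44 [0.0522 0.0563]
top -0.27 25 [0.053  0.0547]
top -0.25 0 
top -0.23 0 
top -0.21 0 
top -0.19 49 [0.0478 0.0511]
top -0.17 176 [0.0507 0.0528]
leaf -0.27 67 0.0507
leaf -0.255 149 0.0513
leaf -0.24 206 0.0513
leaf -0.225 192 0.0513
leaf -0.21 218 0.0513
leaf -0.195 308 0.0513
leaf -0.18 140 0.0511
```

The leaf is flat, reading 52.7 mm at every position across it, so it is on its stops. I'll open slightly, then rise straight up.

Call:
drive_tool:
  moves: [14,0,-0.5,-2,0,0,0,20,0,0,-1,0,0,0,28,0,0,0,0,0,0,28,0,0,0,0,0,0,28,0,0,0,0,0,0]

```text
t: 7.95
tool_pos: [0.5077, -0.3184, 0.2239]
orientation: [3.141, 0.015, 0.0]
force: [-0.6, 0.5, 0.6]
opening: 0.0278
gripper_force: 0.0
```

Call:
drive_tool:
  moves: [28,0,0,-5,0,0,0,28,0,0,-10,0,0,0,28,0,0,-20,0,0,0,28,0,0,-30,0,0,0,28,0,0,-35,0,0,0,28,0,0,-35,0,0,0,28,0,0,0,0,0,0,28,0,0,0,0,0,0]

```text
t: 8.75
tool_pos: [0.5081, -0.3184, 0.3612]
orientation: [3.139, 0.016, 0.005]
force: [0.2, 0.1, -1.1]
opening: 0.0283
gripper_force: 0.0
```

Run:
```python
from h import *
s=robot.read_state();print(s['t'],s['tool_pos'],s['force'],s['opening'])
cam('scene','s3.png')
```

```text
8.75 [ 0.50806535 -0.31835288  0.36118601] [ 0.21509746  0.08734888 -1.14576041] 0.0282588003939077
```

View pics/s3.png

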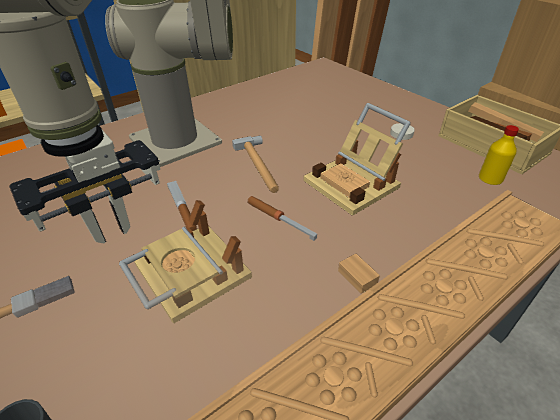

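The round leaf lies flat with its bar free at (147,280). The gripper is clear, and the slot leaf is still open at (375,140).

```bash
python3 -c "
from plant import robot
print(robot.close_job())"
```

```text
the job is handed in; nothing more can be done
None
```

The round-window leaf was swung over and lowered onto its stops, then released, with the slot-window leaf left standing open; I handed the job in at about 9 s of the 38 s allowed (no verdict was returned).

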